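# Turn a cured tag over through the twist chute and start the second cure

### The job

The tag on the silicone stand has been cured on its bordered face, which is up. Drop it through the twisted wire chute so that it comes out turned over and lies flat in the ceramic tray with its plain face up, then press the button on top of the curing lantern all the way in and let it go to start the second cure. Leave the tray, the glass dome and the build plate where they stand.

Things in the scene. Friction and masses are not known exactly. Their poses are not given: they have to be found in the camera images.
- tag: Printed grey resin tag, a flat plate 44 (x) x 36 (y) x 6 (z) mm, 11 to 16 g. One face has a raised border 3.5 mm wide and a raised leaf mark, the other is plain. Origin at the centre of the plain face; z points out of the bordered face, so z up means bordered face up (the start) and z down means it lies plain face up. It starts flat on the stand.
- stand: Hard dark silicone stand, fixed. Foot 56 x 48 x 6 mm, above it a block 50 (x) x 26 (y) mm up to 30 mm high on which the tag lies with its length about along the stand's x, so its two 44 mm edges overhang the block by 5 mm and can be taken from above. Origin at the centre of the foot's underside.
- chute: Fixed turn-over chute of slippery polished 4 mm steel wire on a dark foot plate. Its flat slot (40 mm wide, 18 mm high inside) falls 40 degrees towards the chute's +x and twists half a turn about its own centre line over 200 mm, so a tag put in bordered face up slides out plain face up. 24 cm high at its open upper end, x = -140 mm. Origin on the counter under the twist's middle, z up, y across.
- chute_bed (a point): Where to lay the tag's centre: on the open upper end of the chute, midway between its two bare bed wires, level with their top side. The wires are 30 mm wide over their outsides, fall 40 degrees to the chute's +x and begin 24 mm up-slope of here; nothing is beside or above them, so fingers can straddle them. A tag let go here flat on the slope, either end first, slides in by itself.
- chute_mouth (a point): On the same bed, 21 mm further down-slope: here the flared edge wires of the slot begin (50 mm apart inside, up to 19 mm off the bed, narrowing to 40 mm within 29 mm); the roof wires begin 11 mm further on, their turned-up ends 34 mm off the bed. Axes as the chute's.
- chute_mid (a point): Centre of the slot in the middle of the twist, where a sliding tag stands on edge. Axes as the chute's.
- tray: White ceramic tray, 190 (x) x 120 (y) x 20 mm high, walls and floor 6 mm, 0.7 kg, loose; the chute's lip overhangs its near wall and drops the tag into it. Origin at the centre of its underside.
- lantern: Cylindrical curing lantern, 94 mm across and 132 mm high without its button, fixed; black foot and cap, clear middle. Origin at the centre of its underside.
- lamp_button_top (a point): Centre of the top of the lantern's grey round push button (28 mm across), 18 mm above the lantern's cap when out; moves with the button. It is pressed straight down.
- lamp_button (a joint): Travel of the button in m: 0 out, 0.006 fully in. Sprung: starts to move at 1.5 N, fully in at 5 N, comes back by itself.
- dome: Glass dome cover, 110 mm across, 143 mm high with its knob, loose bystander. Origin at the centre of its underside.
- build_plate: Aluminium build plate, 85 x 135 mm, 62 mm high with its mount and screw knob, loose bystander. Origin at the centre of its underside.
There are look-alikes about, which are no part of the job. What is meant by the tag is not green or yellow, and is the smaller of those in its own colour.

How it is judged (in metres and radians):
On the way, in this order (a step that is already met when the one before it is completed fails the run):
1. the tag slides through the middle of the twisted chute (distance between tag and chute_mid below 0.045 m), for 0.02 s.
2. the tag lies at rest flat in the tray, plain face up (angle between tag's own z axis and vertical above 2.95 rad and linear speed of tag below 0.03 m/s and x of tag in the frame of tray between -0.085 and 0.085 m and y of tag in the frame of tray between -0.052 and 0.052 m and z of tag in the frame of tray below 0.017 m), for 0.2 s.
3. the lantern's button is pressed in (value of joint lamp_button above 0.0045 m), for 0.05 s.
At the end, for the whole second after the job is handed in: The tag lies at rest on the tray's floor, flat within 11 degrees, plain face up, and the lantern's button is out again after being pressed in at least 4.5 of its 6 mm with the tag already in the tray; tray, dome and build plate are within 30 mm of where they stood (all of step 2 and value of joint lamp_button below 0.0015 m); the robot touches nothing.
It fails at once if the tray is shoved more than 30 mm (distance of tray from where it was at the start of the episode above 0.03 m).
It fails at once if the glass dome is shoved or knocked over (distance of dome from where it was at the start of the episode above 0.03 m).
It fails at once if the build plate is shoved (distance of build_plate from where it was at the start of the episode above 0.03 m).
It also fails if it takes over 48 s, if anything falls off the work surface, if the arm or the gripper's body presses on something with over 40 N, if the wrist force passes 120 N, or if a joint passes its speed limit or range.

### The arm

A 7-joint arm with a two-finger parallel gripper is mounted at the origin on the work surface. World frame = base frame: x ahead of the robot, y to its left, z up, the work surface at z = 0. Lengths are in m, angles in degrees, forces in N, time in s.
With the tool pointing down it reaches from about 0.35 to 0.775 m from the base axis. Payload 3.1 kg.
Tool frame: the origin (TCP) lies midway between the tips of the shut fingers; the grasp point (between the pads) lies 19 mm behind it (manip.pinch_z is the distance from the TCP to the grasp point, in m); z points along the fingers, y is the line along which they close (so a half turn about z gives the same grasp; the last joint's range is limited). The gripper opens to 85 mm and grips with 20 to 120 N. Pads are 22 mm wide; open, the fingers measure 114 mm over their backs; the gripper's body (76 mm by 85 mm) begins 54 mm behind the grasp point. The pads swing forward as they close: fully open they stand 13 mm farther back than shut.
Start: joints at [-2.389, 17.813, 0.802, 86.603, -0.252, 75.585, -1.558], TCP at [0.55, 0, 0.231] pointing down, gripper open.
Joint ranges: [-154.91, 154.91], [-16.99, 109.72], [-72.82, 74.43], [7.12, 147.25], [-82.49, 262.49], [11.32, 116.49], [-174.64, 174.64]. Speed limits (degrees/s): [159.86, 159.86, 180, 180, 180, 180, 180].

### API

Orientations are given as [roll, pitch, yaw] about the fixed x, y, z axes, in that order (R = Rz(yaw) Ry(pitch) Rx(roll)).
In Python, from plant import manip gives the robot as it stands.
- The arm moves only by the tool servo_tool, never from a script. Its arguments are lists of equal length, an entry for each row: "claw": the finger opening in m, from 0 to 0.0854; "translation": the shift along the tool's x, y, z in m, a list of three; "roll": the turn about the tool's z in degrees. A call has 1 to 8 rows; each row shifts and turns the commanded pose from where the row before left it, along the tool's axes as they then stand; what a row does not reach is not made up. A row lasts 1/12 s, in which the tool goes at most 41.7 mm and 7.16 degrees, less where a joint would pass 70% of its speed; a pose out of reach is approached as far as the arm can. A call is refused whole if a number of a shift passes 0.0417 or a number of a turn 7.16, either way. A call with a gripper value outside its range is refused whole. The fingers move at their own pace and stop on an object; the grip force is fixed at half the most. Time passes only in rows, so rows that do not move let the fingers close. It gives the time, the measured TCP pose, the force, the opening and the grip force at its end, in the units of the state.
- manip.get_obs(): the state, without advancing time (a new reading comes with each control period).
- manip.grab_frame(name): name is "scene" or "side" or "wrist"; returns a dict with "pixels" (420x560x3 uint8, red, green, blue), "depth" (420x560 float32, m along the optical axis (not along the pixel's ray), 0 where there is no reading), "mtx" (3x3 intrinsics, pixels), "camera_from_world" (4x4, takes a point from world to camera coordinates); the wrist camera has in their place "mount" (4x4, takes a point from camera to tool coordinates, whose origin is the TCP and whose axes are the flange's). Camera axes: x right, y up, looking along -z (the intrinsics and any distortion apply to the point x, -y, -z); pixel columns grow to the right and rows downward; lengths in m; the calibration is good to about 2 mm. The wrist camera is an equidistant fisheye: a pixel r from the principal point sees the ray r / f radians off the axis. A picture is of the moment at which its call begins: read the wrist's pose just before it.
- manip.job_done(): hands the job in; it is judged then, once.
The state is a dict: "clock": time; "joint_positions": joint angles; "joint_vel": joint speeds; "joint_torque": joint torques, N m; "tcp_pos": TCP position; "eef_rot": TCP orientation; "contact_force": force on the tool from outside, world axes, zero at the start; "wrist_torque": the same for the moment, N m; "width": finger opening in m; "finger_force": force on a finger pad.
Only numpy, scipy, OpenCV 4.12 (cv2) and the standard library are available. Lean on these libraries where they do the work, as an engineer would, in place of code of your own. Each camera call takes 0.05 s, during which the arm holds its last target. There are 200 camera calls.

## Working session

There is one attempt and no reset: what is moved stays moved. The work goes in short steps, Python scripts to look and compute and a tool call to move; the robot and the scene stay as the last step left them, time stands still between calls to the robot, and variables do not carry over. Pictures are saved under pics/ and viewed, at most 10 in all, crops included, and the job is handed in when it is done.

Besides the shell and the picture viewer there is one more tool, called after "Call:" as name(argument=value, ...), one argument or row to a line, values as JSON. servo_tool: Moves the arm, as the interface text tells. Its arguments: {"type":"object","properties":{"claw":{"type":"array"},"translation":{"type":"array"},"roll":{"type":"array"}},"required":["claw","translation","roll"]}

```bash
ls; mkdir -p pics; cat > h.py <<'E'
import numpy as np, cv2
from plant import manip
def save(f,n): cv2.imwrite(n,f["pixels"][:,:,::-1])
def cloud(f):
    d=f["depth"];K=f["mtx"];v,u=np.mgrid[:d.shape[0],:d.shape[1]]
    x=(u-K[0,2])/K[0,0]*d;y=(v-K[1,2])/K[1,1]*d
    P=np.stack([x,-y,-d,np.ones_like(d)],-1)@np.linalg.inv(f["camera_from_world"]).T
    P=P[...,:3];P[d==0]=np.nan;return P
E
python3 - <<'E'
from h import *
for n in("scene","side"):
    f=manip.grab_frame(n);save(f,f"pics/{n}0.png");np.savez(f"{n}0.npz",**f)
    print(n,f["mtx"],np.linalg.inv(f["camera_from_world"]).round(3))
o=manip.get_obs();print(o["clock"],o["eef_rot"],o["width"])
E
```

```text
pics
scene [[428.60190754   0.         285.81475073]
 [  0.         428.60190754 205.98193138]
 [  0.           0.           1.        ]] [[-0.404 -0.702  0.586  1.127]
 [ 0.915 -0.301  0.27   0.279]
 [-0.013  0.645  0.764  0.943]
 [ 0.     0.     0.     1.   ]]
side [[521.07742793   0.         280.51825091]
 [  0.         521.07742793 213.679165  ]
 [  0.           0.           1.        ]] [[-0.964  0.182 -0.195  0.254]
 [-0.267 -0.63   0.73   0.932]
 [ 0.01   0.755  0.655  0.958]
 [ 0.     0.     0.     1.   ]]
0.1 [-1.79875919e+02  4.46833824e-03  9.00047631e+01] 0.08530099201767317
```

View pics/scene0.png

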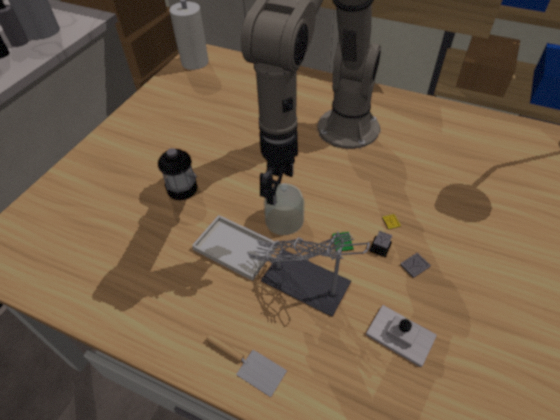

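View pics/side0.png

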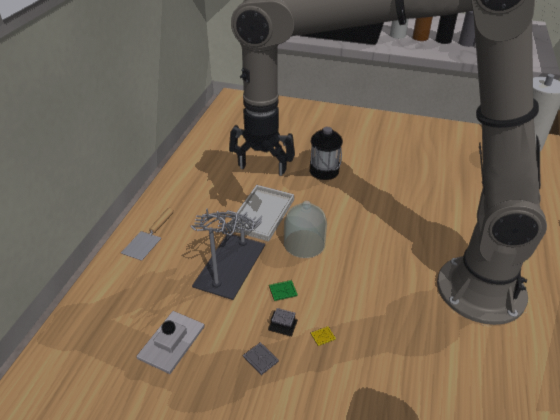

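Candidates in the scene view are: grey plate on the stand (381,241), grey plate on the counter (415,264, larger), green (343,241) and yellow (391,222). By colour, size and "on the stand" I choose (381,241). Next I measure it and check it in a close crop.

```bash
python3 - <<'E'
from h import *
F={n:dict(np.load(n+"0.npz")) for n in("scene","side")}
C={n:cloud(F[n]) for n in F}
A=cv2.resize(F["scene"]["pixels"][215:315,245:445],None,fx=4,fy=4,interpolation=cv2.INTER_CUBIC)
B=cv2.resize(F["side"]["pixels"][195:375,170:330],None,fx=3.3,fy=3.3,interpolation=cv2.INTER_CUBIC)
cv2.imwrite("pics/cs.png",cv2.convertScaleAbs(A[:,:,::-1],alpha=1.6));cv2.imwrite("pics/cd.png",cv2.convertScaleAbs(B[:,:,::-1],alpha=1.6))
def pts(n,c,r,zlo,zhi):
    P=C[n][c[1]-r:c[1]+r+1,c[0]-r:c[0]+r+1].reshape(-1,3);return P[(P[:,2]>zlo)&(P[:,2]<zhi)]
def rect(P):
    (c,s,a)=cv2.minAreaRect((P[:,:2]*1000).astype(np.float32));b=cv2.boxPoints((c,s,a))
    return np.round(c,1),np.round(s,1),round(a,1),len(P),np.median(P[:,2]).round(4)
for n,c in(("scene",(382,239)),("side",(284,318))):
    print("tagstand",n,rect(pts(n,c,16,.028,.05)))
for n,c in(("scene",(415,264)),("side",(261,358))):
    print("other",n,rect(pts(n,c,15,.003,.02)))
for n,c in(("scene",(178,170)),("side",(326,150))):
    P=pts(n,c,30,.138,.17);print("button",n,P.mean(0),P.max(0),len(P)); P=pts(n,c,30,.12,.138);print("cap",rect(P))
for n,c in(("scene",(285,208)),("side",(306,228))):
    P=pts(n,c,35,.03,.2);print("dome",n,rect(P),P[:,2].max())
for n,c in(("scene",(232,245)),("side",(264,210))):
    P=pts(n,c,40,.013,.03);print("tray",n,rect(P))
E
```

```text
tagstand scene (array([433.2, 233.7]), array([36. , 50.9]), 88.1, 233, np.float64(0.0352))
tagstand side (array([433.5, 234.9]), array([39.2, 49.7]), 88.1, 309, np.float64(0.0346))
other scene (array([449., 329.]), array([103.5,  74. ]), 10.2, 469, np.float64(0.0071))
other side (array([453.7, 330.9]), array([63.5, 74. ]), 18.3, 591, np.float64(0.0065))
button scene [ 0.46921875 -0.3619165   0.14820137] [ 0.48708013 -0.3436419   0.15905639] 168
cap (array([ 470. , -360.9]), array([82.3, 91. ]), 42.0, 437, np.float64(0.131))
button side [ 0.46288641 -0.35875875  0.14695257] [ 0.48524809 -0.3410323   0.15791936] 127
cap (array([ 461.9, -356. ]), array([85.7, 73.3]), 12.6, 322, np.float64(0.13))
dome scene (array([537.,  -2.]), array([272.8, 139. ]), 32.3, 1566, np.float64(0.0961)) 0.1965531806877182
dome side (array([445.9, -24.3]), array([108.5,  90.2]), 10.4, 1705, np.float64(0.0928)) 0.14454004342351723
tray scene (array([ 595.5, -122.9]), array([202.8, 211.3]), 23.3, 618, np.float64(0.0198))
tray side (array([576.8, -88.5]), array([186.2, 293.8]), 21.1, 535, np.float64(0.0187))
```

View pics/cs.png

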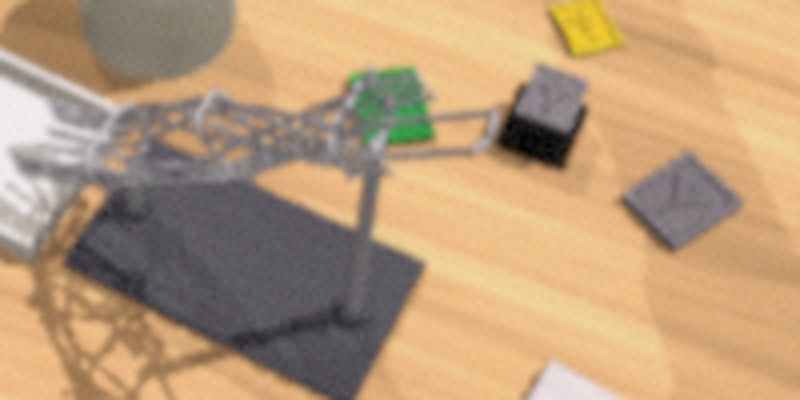

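View pics/cd.png

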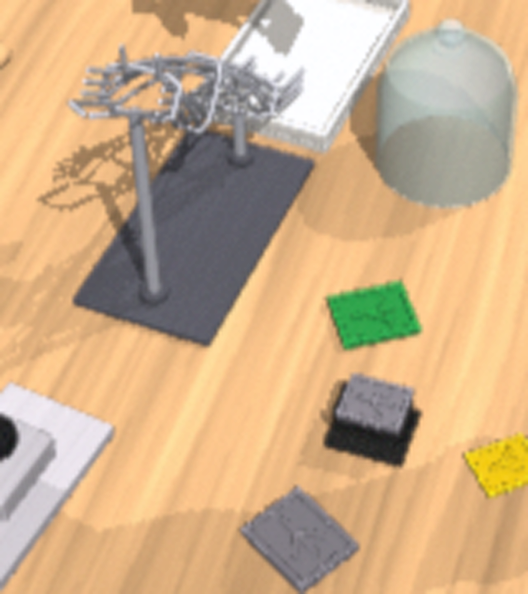

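The crops show the tag on its stand at scene (383,239), clearly smaller than the grey plate on the counter at (415,264). It also has a border. The chute's bare bed wires end at scene (368,247). Next I need the chute's direction from its foot plate and the wire end from depth.

```bash
python3 - <<'E'
from h import *
F={n:dict(np.load(n+"0.npz")) for n in("scene","side")}
C={n:cloud(F[n]) for n in F}
def ray(n,u,v,z):
    f=F[n];K=f["mtx"];T=np.linalg.inv(f["camera_from_world"])
    d=T[:3,:3]@[(u-K[0,2])/K[0,0],-(v-K[1,2])/K[1,1],-1];o=T[:3,3];return (o+d*(z-o[2])/d[2])
ax={}
for n,cs in(("scene",[(425,265),(350,400),(65,262),(130,180)]),("side",[(75,300),(208,345),(313,160),(200,130)])):
    off,s=((245,215),4) if n=="scene" else ((170,195),3.3)
    W=np.array([ray(n,c[0]/s+off[0],c[1]/s+off[1],.006)[:2] for c in cs]);print(n,"plate",W.round(3).tolist())
# tag mask grey, tray mask white, projected
from cv2 import minAreaRect
for n,c,r in(("scene",(383,239),11),("side",(284,318),14)):
    p=F[n]["pixels"].astype(int);P=C[n]
    m=(P[...,2]>.027)&(P[...,2]<.045);m[:c[1]-r]=0;m[c[1]+r:]=0;m[:,:c[0]-r]=0;m[:,c[0]+r:]=0
    m&=(p.max(2)>60)
    ys,xs=np.nonzero(m);W=np.array([ray(n,x,y,.036)[:2] for x,y in zip(xs,ys)])
    print("tag",n,minAreaRect((W*1000).astype(np.float32)),len(W))
for n in F:
    P=C[n].reshape(-1,3);m=(P[:,2]>.19)&(P[:,2]<.29)&(P[:,0]>.5)&(P[:,0]<.72)&(P[:,1]>-.05)&(P[:,1]<.3)
    Q=P[m];Q=Q[np.argsort(-Q[:,1])];print(n,len(Q));print(Q[::max(1,len(Q)//45)].round(3).tolist())
E
```

```text
scene plate [[0.567, 0.197], [0.671, 0.185], [0.654, -0.01], [0.583, 0.003]]
side plate [[0.67, 0.185], [0.563, 0.198], [0.546, -0.003], [0.643, -0.011]]
tag scene ((431.6062927246094, 234.0061798095703), (35.98624801635742, 46.45706558227539), 87.47708892822266) 204
tag side ((432.73345947265625, 235.89859008789062), (38.87793731689453, 47.59209442138672), 87.26145935058594) 287
scene 638
[[0.616, 0.223, 0.238], [0.613, 0.22, 0.239], [0.635, 0.214, 0.238], [0.606, 0.208, 0.231], [0.606, 0.201, 0.224], [0.607, 0.193, 0.216], [0.604, 0.186, 0.213], [0.629, 0.182, 0.21], [0.591, 0.179, 0.22], [0.645, 0.177, 0.211], [0.645, 0.175, 0.21], [0.645, 0.172, 0.208], [0.596, 0.17, 0.214], [0.592, 0.168, 0.22], [0.641, 0.167, 0.204], [0.604, 0.166, 0.197], [0.643, 0.164, 0.223], [0.638, 0.162, 0.197], [0.592, 0.161, 0.205], [0.597, 0.159, 0.191], [0.641, 0.157, 0.198], [0.642, 0.155, 0.202], [0.596, 0.153, 0.209], [0.591, 0.151, 0.209], [0.63, 0.15, 0.233], [0.628, 0.148, 0.222], [0.634, 0.147, 0.211], [0.605, 0.145, 0.213], [0.637, 0.142, 0.19], [0.635, 0.139, 0.204], [0.633, 0.134, 0.199], [0
[... 737 characters left out ...]
8, 0.156, 0.213], [0.638, 0.154, 0.194], [0.589, 0.153, 0.21], [0.605, 0.152, 0.214], [0.603, 0.15, 0.213], [0.628, 0.15, 0.227], [0.637, 0.149, 0.204], [0.618, 0.148, 0.211], [0.635, 0.147, 0.209], [0.598, 0.146, 0.203], [0.633, 0.145, 0.213], [0.591, 0.143, 0.19], [0.627, 0.122, 0.192], [0.505, 0.014, 0.252], [0.503, 0.013, 0.257], [0.595, 0.011, 0.271], [0.503, 0.011, 0.273], [0.595, 0.011, 0.282], [0.503, 0.01, 0.247], [0.501, 0.01, 0.25], [0.504, 0.009, 0.287], [0.608, 0.009, 0.286], [0.506, 0.008, 0.259], [0.597, 0.007, 0.257], [0.593, 0.006, 0.263], [0.604, 0.005, 0.276], [0.594, 0.004, 0.247], [0.5, 0.003, 0.245], [0.593, -0.001, 0.269], [0.593, -0.008, 0.253], [0.594, -0.012, 0.27]]
```

```bash
python3 - <<'E'
from h import *
print(manip.pinch_z)
a=np.radians(-96);X=np.array([np.cos(a),np.sin(a)]);Y=np.array([-X[1],X[0]])
for n in("scene","side"):
    P=cloud(dict(np.load(n+"0.npz"))).reshape(-1,3)
    P=P[(P[:,2]>.17)&(P[:,2]<.26)&(P[:,0]>.58)&(P[:,0]<.66)&(P[:,1]>.1)&(P[:,1]<.26)]
    Q=P[P[:,1]>.182];Q=Q[(Q[:,0]>.597)&(Q[:,0]<.642)]
    L=Q[Q[:,0]<.613];R=Q[Q[:,0]>.626]
    for S in(L,R):
        S2=S[S[:,1]<.215]; k=np.polyfit(S2[:,1],S2[:,0],1);kz=np.polyfit(S2[:,1],S2[:,2],1)
        print(n,len(S2),"x@.205",np.polyval(k,.205).round(4),"ang",np.degrees(np.arctan(k[0])).round(1),"z@.205",np.polyval(kz,.205).round(4),"slope",np.degrees(np.arctan(kz[0])).round(1),"xr",S2[:,0].min().round(4),S2[:,0].max().round(4))
    E=P[P[:,1]>.216];print("end",len(E),E.mean(0).round(4),E.min(0).round(4),E.max(0).round(4))
E
```

```text
0.0187
scene 32 x@.205 0.6078 ang 5.7 z@.205 0.2281 slope 39.6 xr 0.604 0.6099
scene 33 x@.205 0.634 ang 5.6 z@.205 0.2299 slope 38.3 xr 0.6285 0.6361
end 26 [0.6205 0.2199 0.2388] [0.608  0.2161 0.2354] [0.6363 0.2229 0.2433]
side 17 x@.205 0.6065 ang 4.3 z@.205 0.2271 slope 40.7 xr 0.6048 0.6082
side 19 x@.205 0.6328 ang 6.0 z@.205 0.2289 slope 40.1 xr 0.6295 0.6348
end 27 [0.6215 0.2205 0.2376] [0.6072 0.216  0.2348] [0.6362 0.2247 0.2416]
```

Call:
servo_tool(
  claw=[0.085, 0.085, 0.085, 0.085, 0.085, 0.085, 0.085, 0.085],
  translation=[
    [0.0294, -0.0148, 0],
    [0.0294, -0.0148, 0],
    [0.0294, -0.0148, 0],
    [0.0294, -0.0148, 0],
    [0.0294, -0.0148, 0],
    [0.0294, -0.0148, 0],
    [0.0294, -0.0148, 0],
    [0.0294, -0.0148, 0],
  ],
  roll=[0, 0, 0, 0, 0, 0, 0, 0],
)

```text
clock: 0.77
tcp_pos: [0.4303, 0.2363, 0.2309]
eef_rot: [-180.0, 0.0, 90.0]
contact_force: [0.5, 0.1, -0.6]
width: 0.0853
finger_force: 0.0
```

Call:
servo_tool(
  claw=[0.085, 0.085, 0.085, 0.085, 0.085, 0.085, 0.085, 0.085],
  translation=[
    [0, 0, 0],
    [0, 0, 0],
    [0, 0, 0],
    [0, 0, 0.02],
    [0, 0, 0.02],
    [0, 0, 0.02],
    [0, 0, 0.02],
    [0, 0, 0],
  ],
  roll=[-7, -7, -7, -7, -7, -7, -7, -7],
)

```text
clock: 1.43
tcp_pos: [0.4283, 0.2332, 0.1467]
eef_rot: [-179.5, -0.3, 146.4]
contact_force: [-0.5, -0.6, -0.8]
width: 0.085
finger_force: 0.0
```

Call:
servo_tool(
  claw=[0.085, 0.085, 0.085, 0.085, 0.085, 0.085, 0.085],
  translation=[
    [0, 0, 0],
    [0, 0, 0],
    [0, 0, 0],
    [0, 0, 0],
    [0, 0, 0],
    [0, 0, 0],
    [0, 0, 0],
  ],
  roll=[-7, -7, -7, -7, -3.4, 0, 0],
)

```text
clock: 2.02
tcp_pos: [0.4313, 0.235, 0.1509]
eef_rot: [-180.0, -0.0, 177.3]
contact_force: [1.4, 0.4, -0.2]
width: 0.0851
finger_force: 0.0
```

```bash
cat >> h.py <<'E'
from scipy.spatial.transform import Rotation as Ro
def wray(f,o,u,v,z):
    K=f["mtx"];dx,dy=(u-K[0,2])/K[0,0],(v-K[1,2])/K[1,1];t=np.hypot(dx,dy);s=np.sinc(t/np.pi)
    d=np.array([dx*s,-dy*s,-np.cos(t)]);M=f["mount"];R=Ro.from_euler("xyz",o["eef_rot"],degrees=True).as_matrix()
    c=R@M[:3,3]+o["tcp_pos"];w=R@M[:3,:3]@d;return c+w*(z-c[2])/w[2]
E
python3 - <<'E'
from h import *
o=manip.get_obs();f=manip.grab_frame("wrist");save(f,"pics/w1.png")
import pickle;pickle.dump((o,f),open("w1.pkl","wb"));print(f["mtx"],f["mount"].round(3),o["tcp_pos"],o["eef_rot"])
E
```

```text
[[325.1922621    0.         277.16407484]
 [  0.         325.1922621  205.67130865]
 [  0.           0.           1.        ]] [[-0.     0.946  0.326  0.084]
 [ 1.     0.    -0.001  0.   ]
 [-0.001  0.326 -0.946 -0.143]
 [ 0.     0.     0.     1.   ]] [0.43133071 0.23496098 0.15090898] [-1.79973878e+02 -4.56871865e-02  1.77301296e+02]
```

View pics/w1.png

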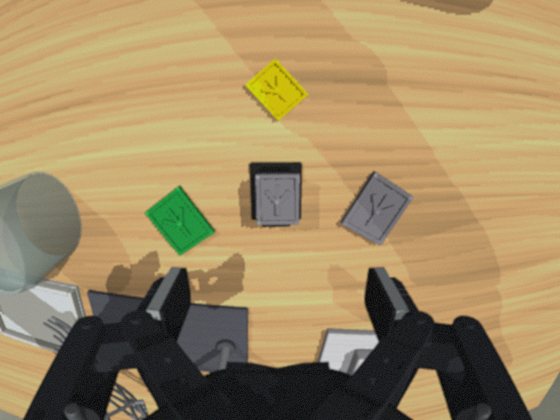

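The wrist view shows the tag on the stand, with its corners at about (253,175), (299,173), (301,225) and (255,226). Its edges are parallel to the fingers.

```bash
python3 - <<'E'
from h import *
import pickle;o,f=pickle.load(open("w1.pkl","rb"))
W=np.array([wray(f,o,u,v,.036) for u,v in[(253,175),(299,173),(301,225),(255,226)]]);print(W.round(4),W.mean(0))
print(np.linalg.norm(np.diff(W,axis=0),axis=1))
P=W-o["tcp_pos"];R=Ro.from_euler("xyz",o["eef_rot"],degrees=True).as_matrix();print((P@R).round(4),(P@R).mean(0))
E
```

```text
[[0.4091 0.2165 0.036 ]
 [0.4092 0.2541 0.036 ]
 [0.455  0.2546 0.036 ]
 [0.4541 0.215  0.036 ]] [0.43182037 0.23506478 0.036     ]
[0.03759364 0.04582732 0.03958321]
[[ 0.0213 -0.0194  0.1149]
 [ 0.0229  0.0181  0.1149]
 [-0.0228  0.0208  0.1149]
 [-0.0237 -0.0188  0.1149]] [-0.00057586  0.00017913  0.11490849]
```

Call:
servo_tool(
  claw=[0.07, 0.07, 0.07, 0.07, 0.07, 0.07, 0.07, 0.07],
  translation=[
    [0, 0, 0.03],
    [0, 0, 0.03],
    [0, 0, 0.03],
    [0, 0, 0.02],
    [0, 0, 0.02],
    [0, 0, 0.0085],
    [0, 0, 0],
    [0, 0, 0],
  ],
  roll=[0, 0, 0, 0, 0, 0, 0, 0],
)

```text
clock: 2.73
tcp_pos: [0.4317, 0.2354, 0.013]
eef_rot: [180.0, -0.0, 177.4]
contact_force: [-0.5, -0.1, 0.3]
width: 0.07
finger_force: 0.0
```

Call:
servo_tool(
  claw=[0.045, 0.04, 0.02, 0.02, 0.02, 0.02, 0.02, 0.02],
  translation=[
    [0, 0, 0],
    [0, 0, 0],
    [0, 0, 0],
    [0, 0, 0],
    [0, 0, 0],
    [0, 0, 0],
    [0, 0, 0],
    [0, 0, 0],
  ],
  roll=[0, 0, 0, 0, 0, 0, 0, 0],
)

```text
clock: 3.4
tcp_pos: [0.4329, 0.2359, 0.0143]
eef_rot: [179.9, 0.2, 177.4]
contact_force: [0.7, -0.1, 5.5]
width: 0.0343
finger_force: 59.8
```

Call:
servo_tool(
  claw=[0.02, 0.02, 0.02, 0.02, 0.02, 0.02, 0.02, 0.02],
  translation=[
    [0, 0, -0.01],
    [0, 0, -0.03],
    [0, 0, -0.04],
    [0, 0, -0.04],
    [0, 0, -0.04],
    [0, 0, -0.04],
    [0, 0, -0.04],
    [0, 0, -0.04],
  ],
  roll=[0, 0, 7, 7, 7, 7, 7, 7],
)

```text
clock: 4.07
tcp_pos: [0.4307, 0.2349, 0.2956]
eef_rot: [180.0, 0.0, 135.1]
contact_force: [1.6, 0.3, 0.3]
width: 0.0345
finger_force: 59.9
```

Call:
servo_tool(
  claw=[0.02, 0.02, 0.02, 0.02, 0.02, 0.02, 0.02, 0.02],
  translation=[
    [0, 0, 0],
    [0, 0, 0],
    [0, 0, 0],
    [0, 0, 0],
    [0, 0, 0],
    [0, 0, 0],
    [0, 0, 0],
    [0, 0, 0],
  ],
  roll=[7, 7, 7, 7, 7, 7, 7, 1.9],
)

```text
clock: 4.73
tcp_pos: [0.431, 0.2351, 0.2933]
eef_rot: [-180.0, -0.0, 84.3]
contact_force: [-0.2, 0.0, -0.6]
width: 0.0343
finger_force: 59.9
```

```bash
python3 - <<'E'
from h import *
o=manip.get_obs();print(o["tcp_pos"],o["eef_rot"],o["width"],o["finger_force"],o["joint_positions"])
R=Ro.from_euler("xyz",o["eef_rot"],degrees=True).as_matrix()
print(R.T@(np.array([.620,.206,.30])-o["tcp_pos"]))
for n in("scene","side"):save(manip.grab_frame(n),f"pics/{n}1.png")
A=cv2.imread("pics/scene1.png");B=cv2.imread("pics/side1.png")
cv2.imwrite("pics/g1.png",cv2.convertScaleAbs(np.vstack([cv2.resize(A[140:270,300:440],(560,520))])[:, :],alpha=1.6))
E
```

```text
[0.43101292 0.23512823 0.29325661] [-1.79990331e+02 -3.90431426e-03  8.42624990e+01] 0.03425933539335603 59.85872268676758 [-22.62353307   9.70431294  -9.39794884  88.39672886   1.58354205
  82.03506142 -37.84648059]
[-0.01008862  0.19095116 -0.0067763 ]
```

Call:
servo_tool(
  claw=[0.02, 0.02, 0.02, 0.02, 0.02, 0.02, 0.02, 0.02],
  translation=[
    [-0.002, 0.032, 0],
    [-0.002, 0.032, 0],
    [-0.002, 0.032, 0],
    [-0.002, 0.032, 0],
    [-0.002, 0.032, 0],
    [-0.002, 0.031, 0],
    [0, 0, 0],
    [0, 0, 0],
  ],
  roll=[0, 0, 0, 0, 0, 0, 0, 0],
)

```text
clock: 5.5
tcp_pos: [0.6214, 0.2036, 0.2908]
eef_rot: [-179.8, 0.1, 84.4]
contact_force: [0.5, 0.4, 0.5]
width: 0.0348
finger_force: 59.9
```

Call:
servo_tool(
  claw=[0.02, 0.02, 0.02, 0.02, 0.02, 0.02],
  translation=[
    [0, 0, 0.015],
    [0, 0, 0.015],
    [0, 0, 0.015],
    [0, 0, 0.01],
    [0, 0, 0],
    [0, 0, 0],
  ],
  roll=[0, 0, 0, 0, 0, 0],
)

```text
clock: 6.0
tcp_pos: [0.6196, 0.2054, 0.2381]
eef_rot: [-180.0, -0.0, 84.6]
contact_force: [0.6, 0.2, 0.4]
width: 0.0347
finger_force: 59.9
```

```bash
python3 - <<'E'
from h import *
o=manip.get_obs();print(o["tcp_pos"],o["eef_rot"],o["contact_force"])
fs={n:manip.grab_frame(n) for n in("scene","side")}
cr=[]
for n,f in fs.items():
    c=f["camera_from_world"]@[.620,.205,.245,1];K=f["mtx"];u=int(K[0,2]+K[0,0]*c[0]/-c[2]);v=int(K[1,2]-K[1,1]*c[1]/-c[2])
    cr.append(cv2.resize(f["pixels"][v-45:v+45,u-45:u+45,::-1],(400,400),interpolation=cv2.INTER_CUBIC))
cv2.imwrite("pics/g2.png",cv2.convertScaleAbs(np.hstack(cr),alpha=1.6))
E
```

```text
[0.61961682 0.20542693 0.23813742] [-1.79956411e+02 -8.13908921e-03  8.45772902e+01] [0.56651487 0.22389454 0.38250686]
```

View pics/g2.png

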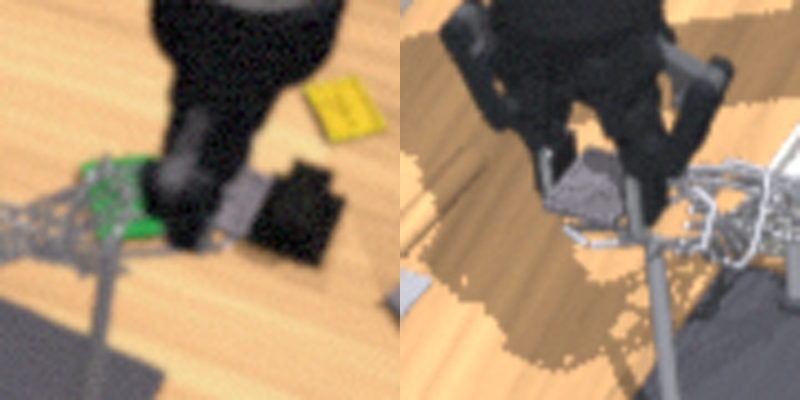

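Left (scene): the tag, around (240,200), is held level over the bed wires. Right (side): it is between the fingers at (590,190), centred across the wires, and the wire end is at (570,235). Next I lower it gently to feel for contact.

Call:
servo_tool(
  claw=[0.02, 0.02, 0.02, 0.02],
  translation=[
    [-0.0015, 0, 0.004],
    [0, 0, 0.003],
    [0, 0, 0],
    [0, 0, 0],
  ],
  roll=[0, 0, 0, 0],
)

```text
clock: 6.43
tcp_pos: [0.6203, 0.2034, 0.2306]
eef_rot: [-180.0, 0.0, 84.5]
contact_force: [-0.2, -0.3, 0.1]
width: 0.0348
finger_force: 59.9
```

Call:
servo_tool(
  claw=[0.02, 0.02, 0.02],
  translation=[
    [0, 0, 0.002],
    [0, 0, 0],
    [0, 0, 0],
  ],
  roll=[0, 0, 0],
)

```text
clock: 6.68
tcp_pos: [0.6204, 0.2035, 0.2286]
eef_rot: [-180.0, 0.0, 84.5]
contact_force: [-0.4, -0.3, -0.7]
width: 0.0347
finger_force: 59.9
```

Call:
servo_tool(
  claw=[0.02, 0.02, 0.02],
  translation=[
    [0, 0, 0.0015],
    [0, 0, 0],
    [0, 0, 0],
  ],
  roll=[0, 0, 0],
)

```text
clock: 6.93
tcp_pos: [0.6204, 0.2035, 0.2272]
eef_rot: [-180.0, 0.0, 84.5]
contact_force: [0.1, -0.0, 0.3]
width: 0.0344
finger_force: 59.9
```

Call:
servo_tool(
  claw=[0.02, 0.02, 0.02],
  translation=[
    [0, 0, 0.002],
    [0, 0, 0],
    [0, 0, 0],
  ],
  roll=[0, 0, 0],
)

```text
clock: 7.18
tcp_pos: [0.6203, 0.2035, 0.2251]
eef_rot: [-180.0, 0.0, 84.5]
contact_force: [0.4, -0.1, -0.2]
width: 0.0345
finger_force: 59.9
```

Call:
servo_tool(
  claw=[0.02, 0.02, 0.02],
  translation=[
    [0, 0, 0.0015],
    [0, 0, 0],
    [0, 0, 0],
  ],
  roll=[0, 0, 0],
)

```text
clock: 7.43
tcp_pos: [0.6207, 0.2036, 0.2243]
eef_rot: [179.9, -0.0, 84.5]
contact_force: [0.1, -0.0, 3.2]
width: 0.0345
finger_force: 60.1
```

Call:
servo_tool(
  claw=[0.02, 0.02, 0.02],
  translation=[
    [0, 0, 0.0015],
    [0, 0, 0],
    [0, 0, 0],
  ],
  roll=[0, 0, 0],
)

```text
clock: 7.68
tcp_pos: [0.6213, 0.2038, 0.224]
eef_rot: [179.8, -0.1, 84.5]
contact_force: [-0.6, 0.1, 5.1]
width: 0.0346
finger_force: 60.4
```

Call:
servo_tool(
  claw=[0.02, 0.02, 0.02],
  translation=[
    [0, 0, 0.0015],
    [0, 0, 0],
    [0, 0, 0],
  ],
  roll=[0, 0, 0],
)

```text
clock: 7.93
tcp_pos: [0.6218, 0.2041, 0.2238]
eef_rot: [179.7, -0.1, 84.5]
contact_force: [-0.0, -0.5, 8.0]
width: 0.0344
finger_force: 60.7
```

Call:
servo_tool(
  claw=[0.02, 0.02, 0.02],
  translation=[
    [0, 0, 0.003],
    [0, 0, 0],
    [0, 0, 0],
  ],
  roll=[0, 0, 0],
)

```text
clock: 8.18
tcp_pos: [0.623, 0.2043, 0.2223]
eef_rot: [179.5, -0.2, 84.5]
contact_force: [-0.4, 0.0, 10.8]
width: 0.0344
finger_force: 62.2
```

Call:
servo_tool(
  claw=[0.02, 0.02, 0.02],
  translation=[
    [0, 0, 0.003],
    [0, 0, 0],
    [0, 0, 0],
  ],
  roll=[0, 0, 0],
)

```text
clock: 8.43
tcp_pos: [0.6229, 0.2041, 0.2199]
eef_rot: [179.5, -0.2, 84.5]
contact_force: [-0.3, -1.1, 13.5]
width: 0.0349
finger_force: 64.7
```

Call:
servo_tool(
  claw=[0.02, 0.02, 0.02, 0.02],
  translation=[
    [0, -0.001, 0.003],
    [0, -0.001, 0.002],
    [0, 0, 0],
    [0, 0, 0],
  ],
  roll=[0, 0, 0, 0],
)

```text
clock: 8.77
tcp_pos: [0.6213, 0.2032, 0.215]
eef_rot: [179.5, -0.1, 84.4]
contact_force: [-0.2, -1.9, 13.5]
width: 0.0345
finger_force: 69.4
```

```bash
python3 - <<'E'
from h import *
o=manip.get_obs();print(o["tcp_pos"],o["eef_rot"],o["contact_force"])
fs={n:manip.grab_frame(n) for n in("scene","side")}
cr=[]
for n,f in fs.items():
    c=f["camera_from_world"]@[.620,.205,.235,1];K=f["mtx"];u=int(K[0,2]+K[0,0]*c[0]/-c[2]);v=int(K[1,2]-K[1,1]*c[1]/-c[2])
    cr.append(cv2.resize(f["pixels"][v-35:v+35,u-35:u+35,::-1],(400,400),interpolation=cv2.INTER_CUBIC))
cv2.imwrite("pics/g3.png",cv2.convertScaleAbs(np.hstack(cr),alpha=1.6))
E
```

```text
[0.62132241 0.203234   0.2150211 ] [ 1.79457354e+02 -1.40390502e-01  8.44226581e+01] [-0.20325213 -1.93705305 13.45761818]
```

View pics/g3.png

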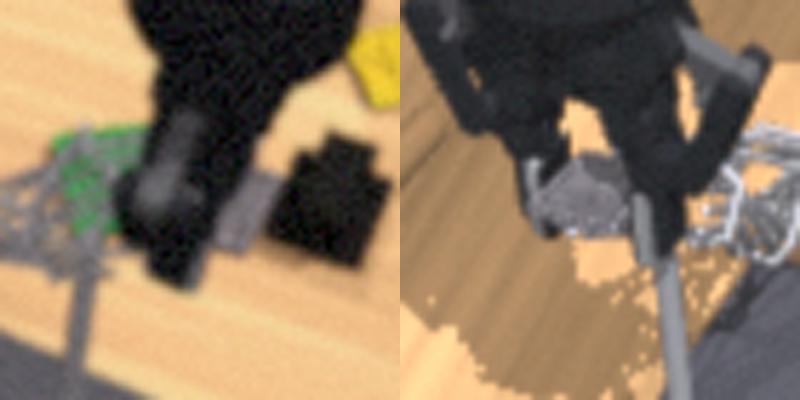

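Both crops show the tag still gripped with its upper end tipping up on the wire ends, so it is pivoting in the pads at about 13 N. I continue until it lies on the slope.

Call:
servo_tool(
  claw=[0.02, 0.02, 0.02, 0.02],
  translation=[
    [0, 0, 0.002],
    [0, 0, 0.002],
    [0, 0, 0],
    [0, 0, 0],
  ],
  roll=[0, 0, 0, 0],
)

```text
clock: 9.2
tcp_pos: [0.6219, 0.2026, 0.2113]
eef_rot: [179.4, -0.1, 84.4]
contact_force: [-0.3, -2.8, 13.9]
width: 0.0346
finger_force: 73.6
```

Call:
servo_tool(
  claw=[0.02, 0.02, 0.02],
  translation=[
    [0, 0, 0.002],
    [0, 0, 0],
    [0, 0, 0],
  ],
  roll=[0, 0, 0],
)

```text
clock: 9.45
tcp_pos: [0.622, 0.2021, 0.2092]
eef_rot: [179.4, -0.1, 84.4]
contact_force: [-0.3, -3.5, 14.1]
width: 0.0346
finger_force: 76.6
```

Call:
servo_tool(
  claw=[0.02, 0.02, 0.02, 0.02],
  translation=[
    [0, 0, -0.003],
    [0.001, 0, -0.002],
    [0, 0, 0],
    [0, 0, 0],
  ],
  roll=[0, 0, 0, 0],
)

```text
clock: 9.78
tcp_pos: [0.6194, 0.2043, 0.2104]
eef_rot: [179.8, -0.0, 84.5]
contact_force: [-0.6, -2.7, 7.5]
width: 0.0346
finger_force: 76.0
```

Call:
servo_tool(
  claw=[0.02, 0.02, 0.044, 0.048, 0.05, 0.05, 0.05, 0.05],
  translation=[
    [0, 0.0005, -0.002],
    [0, 0, 0],
    [0, 0, 0],
    [0, 0, 0],
    [0, 0, 0],
    [0, 0, 0],
    [0, 0, 0],
    [0, 0, 0],
  ],
  roll=[0, 0, 0, 0, 0, 0, 0, 0],
)

```text
clock: 10.45
tcp_pos: [0.6188, 0.2047, 0.2105]
eef_rot: [-180.0, 0.0, 84.5]
contact_force: [0.3, -0.4, -0.4]
width: 0.0497
finger_force: 0.0
```

```bash
python3 - <<'E'
from h import *
o=manip.get_obs();print(o["tcp_pos"],o["eef_rot"],o["contact_force"],o["width"])
fs={n:manip.grab_frame(n) for n in("scene","side")}
cr=[]
for (n,f),c,r in zip(fs.items(),((280,240),(245,215)),(72,60)):
    u,v=c;cr.append(cv2.resize(f["pixels"][v-r:v+r,u-r:u+r,::-1],(400,400),interpolation=cv2.INTER_CUBIC))
cv2.imwrite("pics/g4.png",cv2.convertScaleAbs(np.hstack(cr),alpha=1.5))
E
```

```text
[0.61884968 0.20472134 0.21045809] [-1.79967022e+02  8.24534942e-03  8.45122817e+01] [ 0.30195338 -0.42332965 -0.43657636] 0.049742182384270486
```

View pics/g4.png

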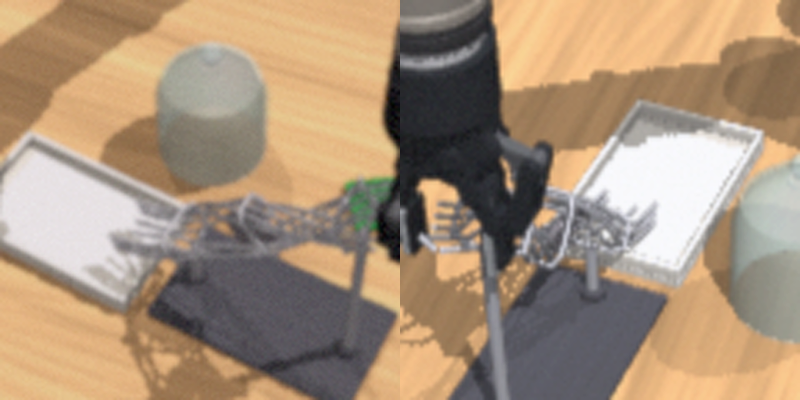

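The left crop shows the tray still empty and a grey patch inside the chute near (215,228), so the tag has gone into the slot. Next I lift clear, letting time pass.

Call:
servo_tool(
  claw=[0.05, 0.05, 0.05, 0.05, 0.03, 0.0, 0.0, 0.0],
  translation=[
    [0, 0, -0.02],
    [0, 0, -0.03],
    [0, 0, -0.03],
    [0, 0, -0.03],
    [0, 0, 0],
    [0, 0, 0],
    [0, 0, 0],
    [0, 0, 0],
  ],
  roll=[0, 0, 0, 0, 0, 0, 0, 0],
)

```text
clock: 11.22
tcp_pos: [0.6184, 0.2044, 0.319]
eef_rot: [-179.8, 0.1, 84.5]
contact_force: [0.3, 0.2, 0.1]
width: 0.0016
finger_force: 0.0
```

```bash
python3 - <<'E'
from h import *
f=manip.grab_frame("scene");P=cloud(f);g=manip.grab_frame("side")
cr=[cv2.resize(h["pixels"][v-r:v+r,u-r:u+r,::-1],(400,400),interpolation=cv2.INTER_CUBIC) for h,(u,v),r in((f,(250,250),72),(g,(260,215),60))]
cv2.imwrite("pics/g5.png",cv2.convertScaleAbs(np.hstack(cr),alpha=1.4))
E
```

```text
(no output)
```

View pics/g5.png

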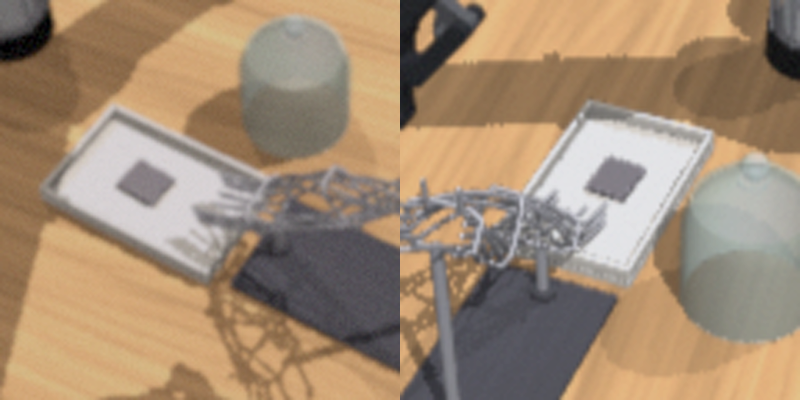

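Both views show the tag lying flat in the tray, at (145,183) in the left crop and (617,180) in the right. The plain face is up, with no border or leaf visible. Now the lantern.

Call:
servo_tool(
  claw=[0, 0, 0, 0, 0, 0, 0, 0],
  translation=[
    [-0.0359, -0.0061, 0],
    [-0.0359, -0.0061, 0],
    [-0.0359, -0.0061, 0],
    [-0.0359, -0.0061, 0],
    [-0.0359, -0.0061, 0],
    [-0.0359, -0.0061, 0],
    [-0.0359, -0.0061, 0],
    [-0.0359, -0.0061, 0],
  ],
  roll=[0, 0, 0, 0, 0, 0, 0, 0],
)

```text
clock: 11.98
tcp_pos: [0.5417, -0.0782, 0.32]
eef_rot: [-179.9, 0.0, 84.5]
contact_force: [0.4, -0.1, 0.6]
width: 0.0
finger_force: 0.0
```

Call:
servo_tool(
  claw=[0, 0, 0, 0, 0, 0, 0, 0],
  translation=[
    [-0.0359, -0.0061, 0],
    [-0.0359, -0.0061, 0],
    [-0.0359, -0.0061, 0],
    [-0.0359, -0.0061, 0],
    [-0.0359, -0.0061, 0],
    [-0.0359, -0.0061, 0],
    [-0.0359, -0.0061, 0],
    [0, 0, 0],
  ],
  roll=[0, 0, 0, 0, 0, 0, 0, 0],
)

```text
clock: 12.65
tcp_pos: [0.4704, -0.3328, 0.3194]
eef_rot: [-179.7, 0.4, 83.6]
contact_force: [-2.0, -0.5, -0.4]
width: 0.0002
finger_force: 0.0
```

```bash
python3 - <<'E'
from h import *
from scipy import ndimage
for n,(u,v) in(("scene",(178,160)),("side",(326,140))):
    P=cloud(dict(np.load(n+"0.npz")))[v-30:v+30,u-30:u+30].reshape(-1,3)
    Q=P[(P[:,2]>.1475)&(P[:,2]<.156)&(abs(P[:,0]-.466)<.03)];print(n,len(Q),np.median(Q,0).round(4),Q.min(0).round(4),Q.max(0).round(4))
o=manip.get_obs();f=manip.grab_frame("wrist");p=f["pixels"].astype(int)
print(o["tcp_pos"],o["eef_rot"]);save(f,"pics/w2.png")
E
```

```text
scene 55 [ 0.4689 -0.3638  0.1534] [ 0.4514 -0.3817  0.1475] [ 0.4827 -0.3459  0.1559]
side 47 [ 0.4624 -0.3615  0.1522] [ 0.4448 -0.3787  0.1475] [ 0.4767 -0.3501  0.1557]
[ 0.47038127 -0.33278057  0.31936704] [-179.70027448    0.41499728   83.61093726]
```

View pics/w2.png

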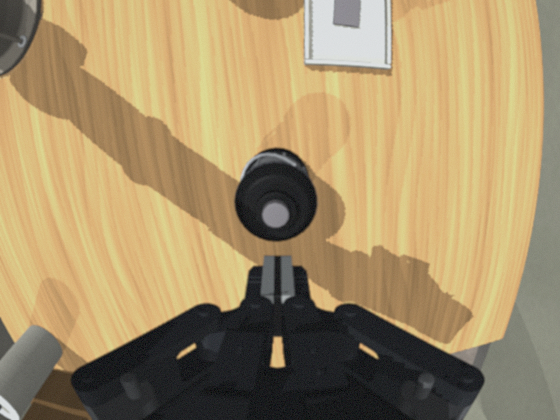

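The button is the light disc at (275,214), inside the black cap.

```bash
python3 - <<'E'
from h import *
f=manip.grab_frame("wrist");o={"tcp_pos":np.array([.47038,-.33278,.31937]),"eef_rot":[-179.70027,.415,83.6109]}
for uv in((275,214),(262,214),(289,214)): print(wray(f,o,*uv,.150).round(4))
o=manip.get_obs();print(o["tcp_pos"],o["eef_rot"],np.abs(o["joint_vel"]).max())
R=Ro.from_euler("xyz",o["eef_rot"],degrees=True).as_matrix();print(R.T@(np.array([.466,-.361,.15])-o["tcp_pos"]))
E
```

```text
[ 0.4638 -0.3659  0.15  ]
[ 0.4506 -0.3644  0.15  ]
[ 0.4781 -0.3674  0.15  ]
[ 0.47475249 -0.32455376  0.31960431] [-1.79871838e+02 -3.07951154e-02  8.42126807e+01] 3.5161483729571814
[-0.03723419 -0.00465344  0.16959516]
```

Call:
servo_tool(
  claw=[0, 0, 0, 0, 0, 0, 0, 0],
  translation=[
    [-0.0195, -0.003, 0],
    [-0.0195, -0.003, 0.03],
    [0, 0, 0.04],
    [0, 0, 0.04],
    [0, 0, 0.03],
    [0, 0, 0.015],
    [0, 0, 0],
    [0, 0, 0],
  ],
  roll=[0, 0, 0, 0, 0, 0, 0, 0],
)

```text
clock: 13.42
tcp_pos: [0.4672, -0.3587, 0.165]
eef_rot: [-179.9, -0.1, 84.7]
contact_force: [-0.7, 0.3, 0.5]
width: 0.0
finger_force: 0.0
```

Call:
servo_tool(
  claw=[0, 0, 0, 0],
  translation=[
    [0, 0, 0.008],
    [0, 0, 0.008],
    [0, 0, 0],
    [0, 0, 0],
  ],
  roll=[0, 0, 0, 0],
)

```text
clock: 13.75
tcp_pos: [0.4681, -0.3611, 0.1512]
eef_rot: [179.8, 0.1, 84.5]
contact_force: [1.4, -0.5, 3.0]
width: -0.0
finger_force: 1.5
```

Contact at z of about 0.151. Next I press to at least 10 N.

Call:
servo_tool(
  claw=[0, 0, 0, 0, 0],
  translation=[
    [0, 0, 0.004],
    [0, 0, 0.004],
    [0, 0, 0.002],
    [0, 0, 0],
    [0, 0, 0],
  ],
  roll=[0, 0, 0, 0, 0],
)

```text
clock: 14.17
tcp_pos: [0.4684, -0.3612, 0.1477]
eef_rot: [179.6, 0.1, 84.5]
contact_force: [-6.3, 6.6, 29.5]
width: 0.0001
finger_force: 15.0
```

Call:
servo_tool(
  claw=[0, 0, 0, 0, 0],
  translation=[
    [0, 0, 0.003],
    [0, 0, 0.001],
    [0, 0, 0],
    [0, 0, 0],
    [0, 0, 0],
  ],
  roll=[0, 0, 0, 0, 0],
)

```text
clock: 14.58
tcp_pos: [0.4685, -0.3613, 0.1473]
eef_rot: [179.5, 0.1, 84.5]
contact_force: [-11.1, 9.6, 44.8]
width: 0.0001
finger_force: 22.3
```

The button has bottomed out, so I release it.

Call:
servo_tool(
  claw=[0, 0, 0, 0, 0, 0, 0, 0],
  translation=[
    [0, 0, -0.008],
    [0, 0, -0.008],
    [0, 0, -0.02],
    [0, 0, -0.04],
    [0, 0, -0.04],
    [0, 0, 0],
    [0, 0, 0],
    [0, 0, 0],
  ],
  roll=[0, 0, 0, 0, 0, 0, 0, 0],
)

```text
clock: 15.25
tcp_pos: [0.4659, -0.3608, 0.2508]
eef_rot: [-179.9, -0.0, 84.5]
contact_force: [-0.5, -0.6, 0.1]
width: -0.0003
finger_force: 0.0
```

```bash
python3 - <<'E'
from h import *
o=manip.get_obs();print(o["tcp_pos"],o["contact_force"])
for n,(u,v),(a,b) in(("scene",(178,160),(229,244)),("side",(326,140),(264,207))):
    f=manip.grab_frame(n);C=cloud(f);P=C[v-30:v+30,u-30:u+30].reshape(-1,3)
    Q=P[(P[:,2]>.138)&(P[:,2]<.17)&(abs(P[:,0]-.466)<.03)];print(n,len(Q),np.percentile(Q[:,2],[50,90]).round(4))
    p=f["pixels"].astype(int)[b-30:b+30,a-35:a+35];z=C[b-30:b+30,a-35:a+35]
    m=(p.max(2)<130)&(z[...,2]>.007)&(z[...,2]<.017)&(p.max(2)-p.min(2)<25);print("tag",m.sum(),np.median(z[m],0).round(4))
E
```

```text
[ 0.46591439 -0.3607508   0.25078127] [-0.48949176 -0.55300689  0.12017473]
scene 169 [0.1467 0.1556]
tag 628 [ 0.5892 -0.1291  0.0112]
side 124 [0.1464 0.1553]
tag 438 [ 0.5873 -0.1312  0.0116]
```

The button is back out: its height statistics match those taken before the press. The tag lies in the tray, so I hand in.

```bash
python3 -c "
from plant import manip
print(manip.job_done())"
```

```text
the job is handed in; nothing more can be done
None
```

The job is handed in: the tag slid through the chute and lies flat in the tray plain face up, and the lantern button was pressed until it stopped and came back out; the judge returned no result.

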